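# Check the emergency stop of a mould vibrating table

### The arm

A 6-joint arm with a two-finger parallel gripper is mounted at the origin on the work surface. World frame = base frame: x ahead of the robot, y to its left, z up, the work surface at z = 0. Lengths are in mm, angles in rad, forces in N, time in s.
With the tool pointing down it reaches from about 275 to 825 mm from the base axis. Payload 4.9 kg.
Tool frame: the origin (TCP) lies at the very end of the fingers, on their centre line; the grasp point (between the pads) lies 19 mm behind it; z points along the fingers, y is the direction in which the jaws open and shut (so a half turn about z gives the same grasp; the last joint's range is limited). The gripper opens to 85 mm and grips with 20 to 120 N. Pads are 22 mm wide; open, the fingers measure 114 mm over their backs; the gripper's body (76 mm by 85 mm) begins 54 mm behind the grasp point. The pads swing forward as they close: fully open they stand 13 mm farther back than shut.
Start: joints at [0.969, 0.326, -0.193, 1.052, 0, 1.437], TCP at [248.006, 490.929, 231.281] pointing down, gripper open.
Joint ranges: [-2.65, 2.65], [-0.97, 1.79], [-1.3, 1.35], [-1.93, 2.1], [-1.47, 1.37], [-3.14, 3.14]. Speed limits (rad/s): [2.57, 2.57, 3.14, 3.14, 3.14, 3.14].

### API

Orientations are given as [roll, pitch, yaw] about the fixed x, y, z axes, in that order (R = Rz(yaw) Ry(pitch) Rx(roll)).
In Python, from bench import bot, solve_ik, imaging gives the robot as it stands. Calls block until the motion is done:
- bot.move_ptp(position, orientation): joint-space move of the TCP to a pose.
- bot.movel(position, rot=None, max_speed=150, threshold=None): straight line of the TCP; rot=None keeps the orientation; max_speed is the mean speed in mm/s. With threshold (N) it stops when the force on the tool has changed by that much, and returns True; else False.
- bot.move_j(angles): joint-space move.
- bot.grip(opening, effort=None): opening from 0.0 (shut) to 1.0 (fully open); effort is the grip in N (None keeps the last); returns when the fingers have stopped.
- bot.dwell(seconds).
- solve_ik(position, orientation): joint angles nearest the present ones, or None.
- bot.get_state(): the state.
- imaging.capture(name): name is "scene" or "top" or "wrist"; returns the picture (384x512x3 uint8, blue, green, red); there is no depth.
- imaging.camera_model(name): a dict with "K" (3x3 intrinsics, pixels), "k1" (the pictures are not rectified: a ray, as slopes to the right and down, at radius r is drawn at 1 + k1 r^2 times it, then the intrinsics apply), "position" and "rotation" of the camera in the world. Camera axes: x right, y up, looking along -z (the intrinsics and any distortion apply to the point x, -y, -z); pixel columns grow to the right and rows downward; lengths in mm; the calibration is good to about 2 mm. A picture is of the moment at which its call begins: read the wrist's pose just before it. camera_model takes no time and is no camera call; for the wrist camera it gives the pose at the moment of the call.
A pose or a line that the arm cannot do raises bot.IKError and nothing moves.
- bot.sign_off(): hands the job in, once; it reports no verdict.
The state is a dict: "t": time; "qpos": joint angles; "joint_velocities": joint speeds; "effort": joint torques, N m; "tcp_pos": TCP position; "orientation": TCP orientation; "contact_force": force on the tool from outside, world axes, zero at the start; "wrist_torque": the same for the moment, N m; "opening": opening from 0.0 (shut) to 1.0 (fully open).
Only numpy, scipy, OpenCV 4.12 (cv2) and the standard library are available. Lean on these libraries where they do the work, as an engineer would, in place of code of your own. Each camera call takes 0.05 s, during which the arm holds its last target. There are 200 camera calls.

### The job

Check the emergency stop on the vibrating table's yellow control station: with a fingertip push the red mushroom head in until it latches, take the finger off so that it stays in by itself, then push one of its lobes round clockwise (seen from above, the way the white arrows point) until it releases, and let it come fully back up and turn back. Then press the blue reset button fully in and let go. Push only: do not grip or squeeze the head or force anything, keep off the green start button, and leave the moulds and tools where they lie.

Things in the scene. Friction and masses are not known exactly. Their poses are not given: they have to be found in the camera images.
- vibro: bench-top vibrating table, fixed. Origin: centre of its underside, on the bench; x points away from its control station, z up. Deck 300 (x) by 380 (y) mm, rim 142 mm high. The station, a box with a yellow lid, 110 (x) by 250 (y) mm, is centred at x -225, y 0; its level top panel is 150 mm up. On it at x -225: the red head at y +60; blue and green buttons at y -25 and -80, either way round.
- stop_top (a point): top centre of the red mushroom head, on its axis (flat there, 16 mm wide), moving with it; 34 mm above the panel when out. Round hub 46 mm across, with three upright-sided lobes 120 degrees apart, each 16 mm wide, round-ended, reaching 32 mm from the axis. Hub and lobe sides are 16 mm high, from 4 to 20 mm below this point. White arrows on top point clockwise.
- stop_lobe (a point): point on top of the lobe that points along vibro's +y (to the panel's outer end, away from the buttons), over the centre of its round end, 24 mm from the head's axis, moving with it; 30 mm above the panel with the head out, 22.5 mm when latched. The panel beside this lobe is bare.
- stop_press (a joint): how far the red head is pushed in, m: 0 = out, 0.0075 = where it rests when latched, 0.0095 = hard stop. A spring pushes it out. It takes about 10 N to push it past the catch, which snaps in behind it at about 0.008: push until it stops hard, at 14 N or so.
- stop_twist (a joint): how far the red head is turned clockwise seen from above, rad: 0 = rest, 1.0 = hard stop. A spring turns it back (0.03 N m at 0, 0.08 N m at 1). When latched, turning it past about 0.45 frees the catch and the head springs out by itself, then turns back to 0 once let go.
- reset_top (a point): the top centre of the blue reset button: 28 mm across, in a dark round collar 44 mm across and 12 mm high, its top 22 mm above the panel
- reset (a joint): travel of the blue reset button, m: 0 = out, 0.006 = fully in; a spring returns it; fully in takes 5 N
- start_top (a point): the top centre of the green start button, same make and size, 55 mm from the blue one
- start (a joint): travel of the green start button, m: 0 = out, 0.006 = fully in
- mould_large: loose blue silicone mould on the deck, 120 mm across, 34 mm high; origin at the centre of its underside
- mould_small: loose blue silicone mould on the deck, 82 mm across, 30 mm high; origin at the centre of its underside
- mould_flat: loose blue silicone mould on the bench, 104 mm across, 24 mm high; origin at the centre of its underside
- palette_knife: loose offset palette knife with a white handle, 285 mm long, 24 mm high, lying on the bench; origin on the bench near its middle, x towards the blade
- pry_bar: loose orange pry bar, 270 mm long, 30 mm high, lying on the bench; origin on the bench near its middle
- scraper: loose scraper with a blue handle, 210 mm long, 22 mm high, lying on the bench; origin on the bench near its middle

How it is judged:
By the outcome, as a careful person would: the job done as asked, in the order asked, and still so for the second after the job is handed in, with the robot touching nothing.
It also fails if it takes over 43 s, if anything falls off the work surface, if the arm or the gripper's body presses on something with over 40 N, if the wrist force passes 120 N, or if a joint passes its speed limit or range.

## Working session

There is one attempt and no reset: what is moved stays moved. The work goes in short steps, each a Python script; the robot and the scene stay as the last script left them, time stands still between calls to the robot, and variables do not carry over. Pictures are saved under pics/ and viewed, about 8 in all and at most 12, crops included, and the job is handed in when it is done.

```bash
mkdir -p pics; ls
python3 - <<'E'
from bench import bot, solve_ik, imaging
import cv2,numpy as np
a=imaging.capture("scene");b=imaging.capture("top")
cv2.imwrite("pics/scene.png",a);cv2.imwrite("pics/top.png",b)
for n in("scene","top","wrist"):print(n,imaging.camera_model(n))
s=bot.get_state();print(s["t"],s["tcp_pos"],s["orientation"])
E
```

```text
pics
scene {'K': array([[474.57149231,   0.        , 253.47734089],
       [  0.        , 474.57149231, 197.87837446],
       [  0.        ,   0.        ,   1.        ]]), 'k1': -0.07256732357405288, 'position': array([1020.37860509,  557.41922164, 1426.38249   ]), 'rotation': array([ 0.51311298, -0.0064328 ,  2.53912074])}
top {'K': array([[389.76536501,   0.        , 258.86444229],
       [  0.        , 389.76536501, 189.87398454],
       [  0.        ,   0.        ,   1.        ]]), 'k1': 0.0469884753267683, 'position': array([ 489.1495812 ,  -60.92431702, 1288.76888359]), 'rotation': array([ 0.09542905, -0.0104155 , -1.5896599 ])}
wrist {'K': array([[273.64153239,   0.        , 257.27659748],
       [  0.        , 273.64153239, 190.5805114 ],
       [  0.        ,   0.        ,   1.        ]]), 'k1': -0.03678924416855323, 'position': array([173.7466136 , 526.75476675, 373.16138345]), 'rotation': array([-0.32197566,  0.00179035,  1.10320365])}
0.1 [247.69656212 490.45862745 230.54869276] [-3.13997684e+00 -1.96540548e-04  2.67377272e+00]
```

View pics/top.png

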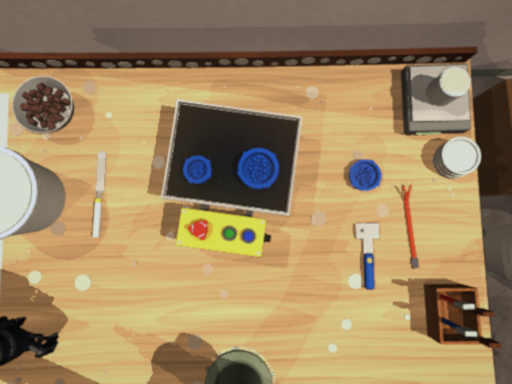

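View pics/scene.png

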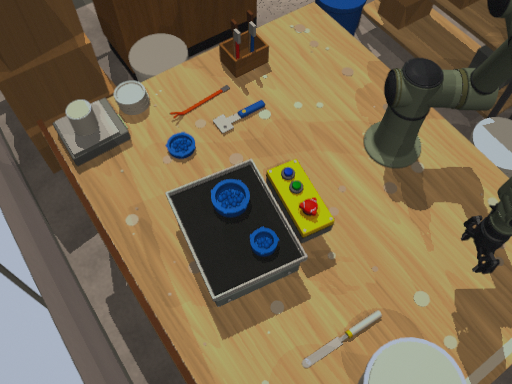

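The top view shows the red head near (200,229), green near (229,234) and blue near (248,237), so blue is the outer button (y -80). I'll enlarge it to get precise pixels.

```bash
cat > h.py <<'E'
import numpy as np, cv2
from scipy.spatial.transform import Rotation as Ro
from scipy.optimize import least_squares
def proj(m,P):
    c=(np.atleast_2d(P)-m["position"])@Ro.from_euler('xyz',m["rotation"]).as_matrix()
    s=np.c_[c[:,0],-c[:,1]]/-c[:,2:]
    s=s*(1+m["k1"]*(s**2).sum(1,keepdims=True))
    return s@np.diag([m["K"][0,0],m["K"][1,1]])+m["K"][:2,2]
def ray_at(m,uv,z):
    f=lambda p:proj(m,[p[0],p[1],z])[0]-uv
    return least_squares(f,[450,0]).x
def fit(obs):
    """obs: list of (camera model, local point, uv) -> vibro x,y,yaw, rms px"""
    def f(p):
        R=Ro.from_euler('z',p[2]).as_matrix()
        return np.ravel([proj(m,R@np.array(l)+[p[0],p[1],0])[0]-uv for m,l,uv in obs])
    r=least_squares(f,[550,50,-.1],loss='soft_l1');return r.x,f(r.x).reshape(-1,2)
def w(p,l):
    return Ro.from_euler('z',p[2]).as_matrix()@np.array(l,float)+[p[0],p[1],0]
E
python3 - <<'E'
import cv2
a=cv2.imread("pics/top.png")[195:265,165:285];b=cv2.imread("pics/scene.png")[155:245,260:340]
cv2.imwrite("pics/c1.png",cv2.hconcat([cv2.resize(a,(480,280),interpolation=2),cv2.resize(cv2.copyMakeBorder(b,0,0,0,0,0),(249,280),interpolation=2)]))
E
```

```text
(no output)
```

View pics/c1.png

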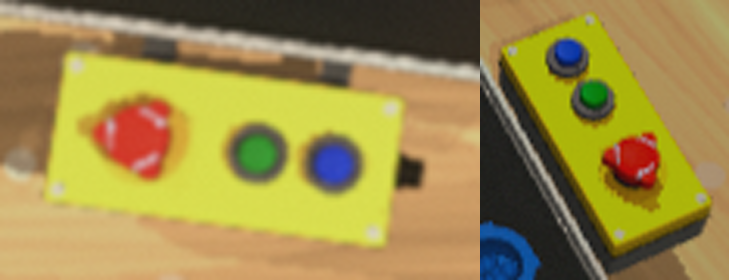

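Run:
```python
from bench import bot, solve_ik, imaging
from h import *
T=imaging.camera_model("top");S=imaging.camera_model("scene")
t=lambda u,v:np.array([u,v])/4+[165,195]-.375
s=lambda u,v:np.array([u-480,v])/3.111+[260,155]-.34
ot=[(T,[-225,-80,172],t(333,164)),(T,[-225,-25,172],t(258,153)),(T,[-170,125,150],t(68,52)),(T,[-170,-125,150],t(404,98)),(T,[-280,-125,150],t(384,246)),(T,[-280,125,150],t(47,202)),(T,[-225,60,184],t(133,140))]
os=[(S,[-225,-80,172],s(569,52)),(S,[-225,-25,172],s(595,94)),(S,[-225,60,184],s(635,157))]
for o in(ot,os,ot+os):
    p,r=fit(o);print(p.round(3),r.round(1).tolist())
np.save("p.npy",p)
for l in([-225,60,184],[-225,-80,172]):print(w(p,l))
yaw=p[2]
c=w(p,[-225,60,184])
for dy in(0,np.pi/2,-np.pi/2,np.pi):
    j=solve_ik(c+[0,0,60],[np.pi,0,yaw+dy]);print(dy,j)
print(bot.get_state()["qpos"])
```

```text
[ 7.00005e+02  4.04500e+00 -1.50000e-01] [[0.2, 0.0], [-0.2, 0.3], [-0.7, -0.2], [0.4, -0.4], [0.5, 0.5], [-1.3, 0.2], [0.7, -0.4]]
[703.893   1.781 -12.742] [[0.1, -0.1], [-0.3, 0.1], [0.1, 0.0]]
[ 7.00777e+02  4.43600e+00 -1.51000e-01] [[-0.0, -0.2], [-0.5, -0.0], [-0.9, -0.5], [0.2, -0.7], [0.2, 0.3], [-1.5, -0.1], [0.5, -0.7], [0.1, -1.1], [0.0, -1.1], [1.1, -1.5]]
[487.3831702   97.64617486 184.        ]
[466.29308735 -40.75616763 172.        ]
0 [ 0.04911545  0.21959724 -0.30457678  1.04662231  0.         -2.94125808]
1.5707963267948966 [ 0.04911545  0.21959724 -0.30457678  1.04662231  0.          1.7711309 ]
-1.5707963267948966 [ 0.04911545  0.21959724 -0.30457678  1.04662231  0.         -1.37046176]
3.141592653589793 [ 0.04911545  0.21959724 -0.30457678  1.04662231  0.          0.20033457]
[ 9.68790145e-01  3.26905956e-01 -1.93514821e-01  1.05200313e+00
 -2.13956312e-05  1.43660994e+00]
```

Run:
```python
from bench import bot, solve_ik, imaging
from h import *
p=np.load("p.npy")
bot.move_ptp(w(p,[-225,70,284]),[np.pi,0,p[2]-np.pi/2])
bot.grip(0.0,40); bot.dwell(.2)
W=imaging.camera_model("wrist");a=imaging.capture("wrist")
cv2.imwrite("pics/w1.png",a);np.save("W1.npy",W,allow_pickle=True)
s=bot.get_state();print(s["t"],s["tcp_pos"],s["orientation"],s["contact_force"],s["opening"],W["position"])
for l in([-225,60,184],[-225,84,180],[-225,-25,172],[-225,-80,172]):print(proj(W,w(p,l)))
cv2.imwrite("pics/w1b.png",cv2.resize(a,(768,576),interpolation=2))
```

```text
3.4833 [488.88666945 107.50975037 283.99885939] [-3.14158899e+00  6.02901116e-06 -1.72208178e+00] [ 0.23404347 -0.01157654  0.42620484] 0.0014848742611360496 [475.14043789  26.55211745 426.56524851]
[[255.83120168 181.7033501 ]]
[[255.89031231 204.35029943]]
[[255.76671958  84.41904402]]
[[255.67628703  13.37851127]]
```

View pics/w1b.png

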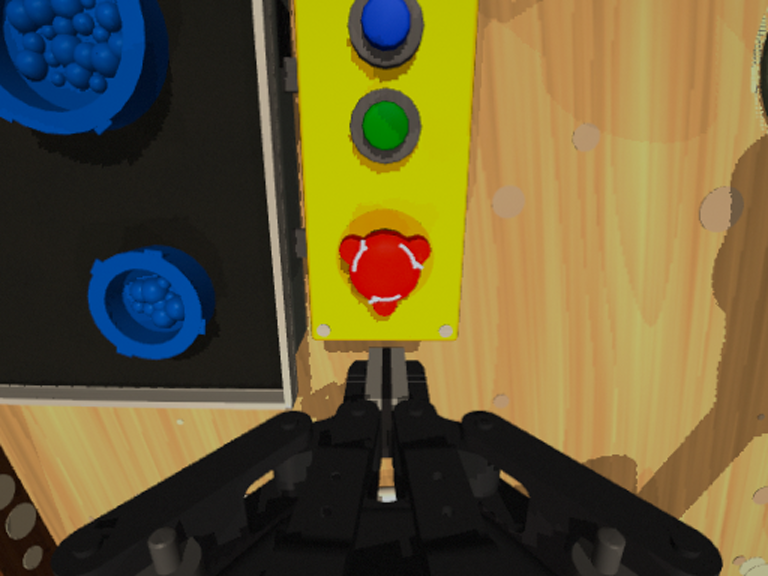

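Run:
```python
from bench import imaging
from h import *
p=np.load("p.npy");W=np.load("W1.npy",allow_pickle=True).item()
q=lambda u,v:np.array([u,v])/1.5-.17
T=imaging.camera_model("top")
t=lambda u,v:np.array([u,v])/4+[165,195]-.375
o=[(W,[-225,-80,172],q(386,22)),(W,[-225,-25,172],q(386,125)),(W,[-170,125,150],q(312,340)),(W,[-280,125,150],q(458,340)),(W,[-225,60,181],q(385,268))]
ot=[(T,[-225,-80,172],t(333,164)),(T,[-225,-25,172],t(258,153)),(T,[-170,125,150],t(68,52)),(T,[-170,-125,150],t(404,98)),(T,[-280,-125,150],t(384,246)),(T,[-280,125,150],t(47,202))]
for oo in (o,o+ot):
    P,r=fit(oo);print(P,r.round(1).tolist())
np.save("p2.npy",fit(o)[0])
for d in(0,10,20,30,40):print(d,(proj(W,[488.887,107.51,284+d])[0]*1.5).round(),1.5*273.6/(142.5-d))
a=cv2.imread("pics/w1.png")[140:290,190:330]
cv2.imwrite("pics/c2.png",cv2.resize(a,(560,600),interpolation=2))
```

```text
[ 6.99480833e+02  2.30752306e+00 -1.55196384e-01] [[0.1, -3.0], [-0.2, -0.5], [-0.6, 0.9], [0.5, 1.3], [0.1, 0.8]]
[699.59191806   2.54982715   6.12889232] [[-0.1, -3.0], [-0.3, -0.4], [-0.5, 1.0], [0.6, 1.3], [0.1, 0.9], [0.4, 0.2], [-0.0, 0.4], [-0.4, -0.3], [0.7, -0.2], [0.6, 0.8], [-1.2, 0.1]]
0 [382. 369.] 2.8800000000000003
10 [382. 383.] 3.097358490566038
20 [382. 399.] 3.3502040816326533
30 [382. 416.] 3.648
40 [381. 437.] 4.00390243902439
```

View pics/c2.png

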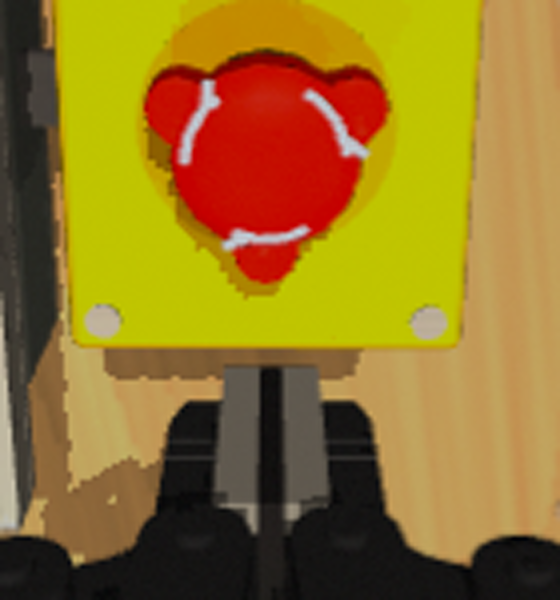

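Wrist view: red head at (256,178), green (257,83), blue (257,14). The lobe points down the image, which is +y. The shut fingertip is about 13 mm across for its last 8 mm, then about 26 mm. The fits agree to about 1.5 mm, so I'll press now.

Run:
```python
from bench import bot, imaging
from h import *
p=(np.load("p.npy")+np.load("p2.npy"))/2;np.save("pf.npy",p);print(p)
c=w(p,[-225,60,0]);print(c)
o=[np.pi,0,p[2]-np.pi/2]
bot.movel(c+[0,0,194],o,150)
f0=bot.get_state()["contact_force"];print(f0)
h=bot.movel(c+[0,0,171],None,20,threshold=16)
s=bot.get_state();print(h,s["tcp_pos"],s["contact_force"])
bot.dwell(.2);s=bot.get_state();print(s["tcp_pos"],s["contact_force"])
bot.movel(c+[0,0,230],None,100)
bot.movel(w(p,[-225,130,250]),None,150)
W=imaging.camera_model("wrist");a=imaging.capture("wrist")
np.save("W2.npy",W,allow_pickle=True)
cv2.imwrite("pics/w2.png",a)
cv2.imwrite("pics/w2b.png",cv2.resize(a,(768,576),interpolation=2))
s=bot.get_state();print(s["t"],s["tcp_pos"])
R=lambda z,r,a:w(p,[-225+r*np.sin(a),60+r*np.cos(a),z])
for z in(184,176.5):print(z,(proj(W,R(z,0,0))*1.5).round(1),(proj(W,R(z-4,32,0))*1.5).round(1))
```

```text
[ 7.00128866e+02  3.37181614e+00 -1.53207750e-01]
[486.92091947  97.00605905   0.        ]
[ 0.85708924 -0.02567975 -0.75138333]
True [487.06196664  97.03717683 174.80004836] [-2.73907257 -0.3044328   8.58624145]
[487.06447579  97.05541973 174.9338641 ] [-3.19158551 -1.36595347  8.68730408]
6.7833 [497.05283246 165.58005928 249.31451546]
184 [[382.2 176.4]] [[382.4 238.8]]
176.5 [[382.3 175.5]] [[382.5 235.9]]
```

View pics/w2b.png

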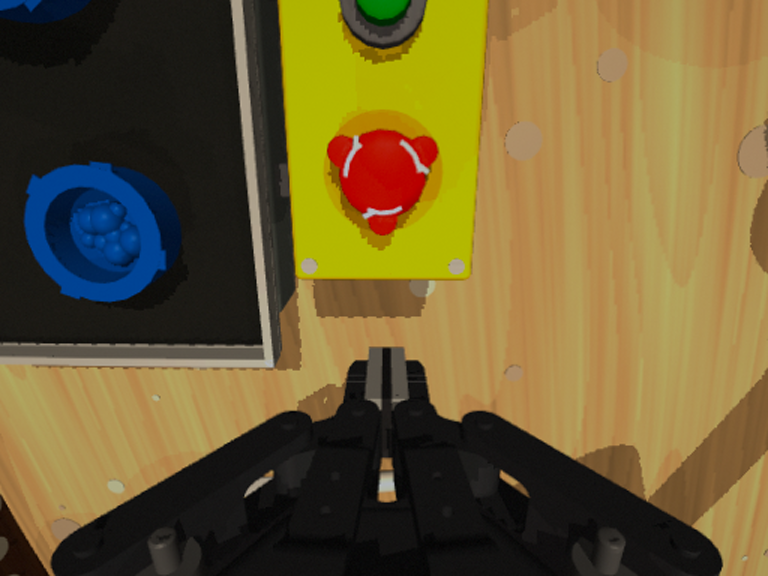

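Run:
```python
from h import *
for n,W in(("w1","W1"),("w2","W2")):
    W=np.load(W+".npy",allow_pickle=True).item()
    a=cv2.resize(cv2.imread(f"pics/{n}.png"),None,fx=4,fy=4,interpolation=2).astype(int)
    m=((a[...,2]>110)&(a[...,1]<70)&(a[...,0]<90)).astype(np.uint8)
    k,l,st,ce=cv2.connectedComponentsWithStats(m);i=1+st[1:,4].argmax()
    print(n,W["position"][2],st[i]/4,ce[i]/4, "depth",273.64*57.6/(st[i][2]/4), "z",W["position"][2]-273.64*57.6/(st[i][2]/4))
```

```text
w1 426.5652485058578 [ 226.    153.25   61.25   57.75 8142.25] [256.32998403 177.25328533] depth 257.33328979591835 z 169.23195870993948
w2 391.96700024257905 [  218.      86.      74.25    71.   12043.5 ] [254.84502014 115.88963964] depth 212.27830303030302 z 179.68869721227603
```

Run:
```python
from h import *
p=np.load("pf.npy")
for n,obs in(("W1",61.25),("W2",74.25)):
    W=np.load(n+".npy",allow_pickle=True).item()
    for z in(180,176,172.5,168):
        L=[w(p,[-225+s*20.8,48,z]) for s in(-1,1)]
        u=proj(W,L);d=abs(u[0,0]-u[1,0]);print(n,z,(d*57.6/41.6).round(2),obs)
```

```text
W1 180 62.34 61.25
W1 176 61.42 61.25
W1 172.5 60.63 61.25
W1 168 59.65 61.25
W2 180 77.96 74.25
W2 176 76.52 74.25
W2 172.5 75.3 74.25
W2 168 73.79 74.25
```

The head measures 8 mm lower than before (z about 173), so it is latched, and hard-stop contact at z 174.8 agrees. Next I twist the lobe along an arc about the axis.

Run:
```python
from bench import bot, imaging, solve_ik
from h import *
p=np.load("pf.npy");y0=p[2]-np.pi/2
def pose(phi,x,r=34.5,z=157):
    c,s=np.cos(phi),np.sin(phi)
    return w(p,[-225+c*x+s*r,60-s*x+c*r,z]),[np.pi,0,y0-phi]
assert all(solve_ik(*pose(a,-21)) is not None for a in(0,.4,.8))
F=lambda:bot.get_state()["contact_force"]
R=Ro.from_euler('z',-p[2])
bot.movel(*pose(0,-31,z=200),150)
print("down hit",bot.movel(pose(0,-31)[0],None,80,threshold=6)); f0=F();print(f0)
print(bot.movel(pose(0,-23)[0],None,40,threshold=6),R.apply(F()-f0).round(1))
for a in np.arange(0,.81,.1):
    h=bot.movel(*pose(a,-21),30,threshold=14)
    print(a.round(1),h,R.apply(F()-f0).round(1))
    if h:break
bot.dwell(.2);print(R.apply(F()-f0).round(1))
W=imaging.camera_model("wrist");im=imaging.capture("wrist")
cv2.imwrite("pics/w3.png",cv2.resize(im,(768,576),interpolation=2))
print(bot.get_state()["t"],bot.get_state()["tcp_pos"],pose(a,-21))
```

```text
down hit False
[ 0.11259177 -0.13503407 -0.10303851]
False [-0.  -0.  -0.2]
0.0 False [0.1 0.2 0.3]
0.1 False [-1.   0.2  0.7]
0.2 False [-1.5  1.2 -0.3]
0.3 False [-0.5  1.6  0.4]
0.4 False [-1.6  3.5  1.2]
0.5 False [-1.9  4.   1.7]
0.6 False [0.5 4.3 1.4]
0.7 False [0.6 4.4 1. ]
0.8 False [0.  5.8 0.2]
[-0.9  4.6  0.4]
11.1917 [503.27661063 134.55531355 157.21244131] (array([502.88749503, 134.1048254 , 157.        ]), [3.141592653589793, 0, np.float64(-2.5240040771238066)])
```

View pics/w3.png

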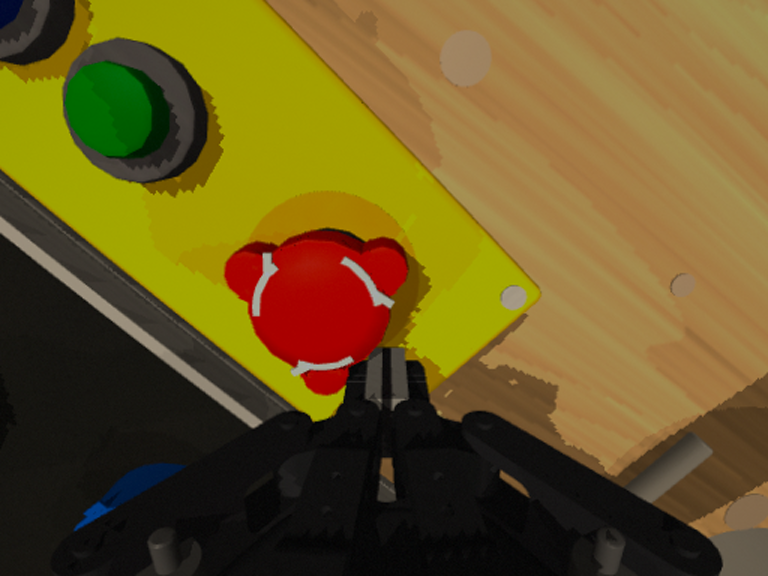

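The head is turned about 0.75 rad and its skirt is showing, so it has released and risen. I'll back off and check.

Run:
```python
from bench import bot, imaging, solve_ik
from h import *
p=np.load("pf.npy");y0=p[2]-np.pi/2
def pose(phi,x,r=34.5,z=157):
    c,s=np.cos(phi),np.sin(phi)
    return w(p,[-225+c*x+s*r,60-s*x+c*r,z]),[np.pi,0,y0-phi]
for a in(.6,.4,.2,0): bot.movel(*pose(a,-22,36.5),60)
bot.movel(*pose(0,-33,36.5),60)
print(bot.get_state()["contact_force"])
bot.movel(*pose(0,-33,36.5,200),120)
bot.movel(w(p,[-225,130,250]),[np.pi,0,y0],150);bot.dwell(.2)
W=imaging.camera_model("wrist");im=imaging.capture("wrist")
np.save("W4.npy",W,allow_pickle=True);cv2.imwrite("pics/w4.png",im)
a=cv2.resize(im,None,fx=4,fy=4,interpolation=2).astype(int)
m=((a[...,2]>110)&(a[...,1]<70)&(a[...,0]<90)).astype(np.uint8)
k,l,st,ce=cv2.connectedComponentsWithStats(m);i=1+st[1:,4].argmax()
print(bot.get_state()["t"],st[i]/4,ce[i]/4)
x=im[60:180,180:340];y=cv2.imread("pics/w2.png")[60:180,180:340]
cv2.imwrite("pics/c4.png",cv2.resize(cv2.hconcat([y,x]),(800,300),interpolation=2))
```

```text
[ 0.65834907 -1.25384826  0.57857695]
14.2917 [  216.      85.75    76.25    73.5  12847.25] [253.98303625 116.64142132]
```

View pics/c4.png

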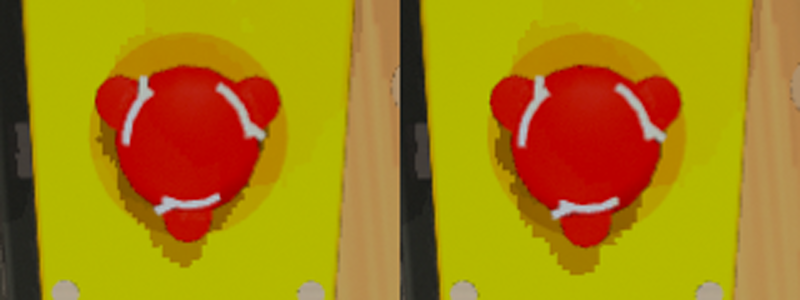

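Left is latched, right is now: the head is wider, its shadow is larger and the lobe is back along +y, so it is out and turned back. Now the blue button.

Run:
```python
from bench import bot, imaging, solve_ik
from h import *
p=np.load("pf.npy");y0=p[2]-np.pi/2;o=[np.pi,0,y0]
b=w(p,[-225,-80,0])
bot.move_ptp(b+[0,0,225],o)
bot.movel(b+[0,0,180],None,100);bot.dwell(.1)
W=imaging.camera_model("wrist");im=imaging.capture("wrist")
f0=bot.get_state()["contact_force"]
h=bot.movel(b+[0,0,163.5],None,20,threshold=12)
s=bot.get_state();print(h,s["tcp_pos"],s["contact_force"]-f0)
bot.dwell(.2);s=bot.get_state();print(s["tcp_pos"],s["contact_force"]-f0)
im2=imaging.capture("wrist")
bot.movel(b+[0,0,240],None,100);bot.dwell(.2)
s=bot.get_state();print(s["t"],s["contact_force"])
t=imaging.capture("top")
x=cv2.resize(t[195:265,165:285],(480,280),interpolation=2)
y=cv2.resize(im2[120:320,150:360],(300,285),interpolation=2)[:280]
z=cv2.resize(im[120:320,150:360],(300,285),interpolation=2)[:280]
v=cv2.resize(t[80:310,80:440],(438,280))
cv2.imwrite("pics/f.png",cv2.vconcat([cv2.hconcat([z,y,np.zeros((280,200,3),np.uint8)]),cv2.resize(cv2.hconcat([x,v]),(800,244))]))
```

```text
True [465.69196625 -41.44760774 166.01809067] [-1.33740432  0.61560711  5.21394243]
[465.720373   -41.4648091  166.02502134] [-0.87203153 -0.36346164  6.35097507]
17.9417 [ 0.46507637 -0.28848773 -0.01270886]
```

View pics/f.png

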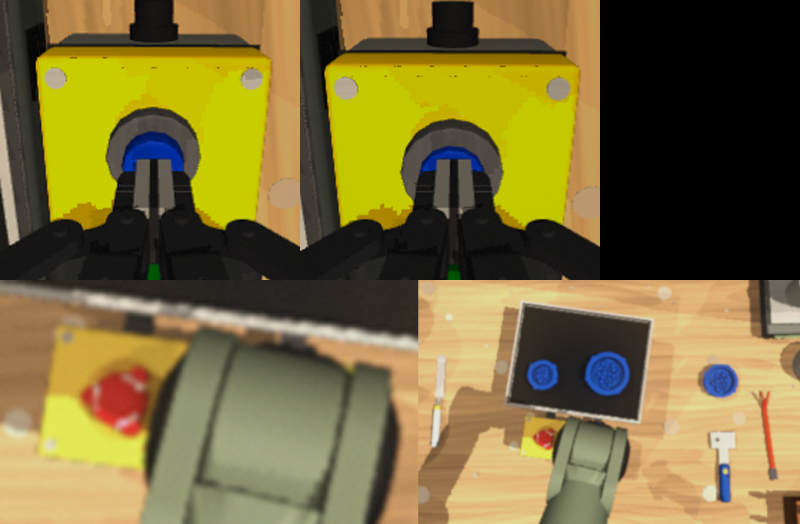

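The reset stopped at z 166.0 (6 mm expected), with a steady 6 N. That leaves little margin over 5 N, so I'll press once more, a bit firmer, then retreat for a clear view.

Run:
```python
from bench import bot, imaging
from h import *
p=np.load("pf.npy");y0=p[2]-np.pi/2;o=[np.pi,0,y0]
b=w(p,[-225,-80,0])
bot.movel(b+[0,0,180],None,120);bot.dwell(.1);f0=bot.get_state()["contact_force"]
h=bot.movel(b+[0,0,162],None,12,threshold=18)
s=bot.get_state();print(h,s["tcp_pos"],s["contact_force"]-f0)
bot.dwell(.2);s=bot.get_state();print(s["tcp_pos"],s["contact_force"]-f0)
bot.movel(b+[0,0,240],None,120)
bot.movel(w(p,[-225,200,270]),o,200);bot.dwell(.2)
t=imaging.capture("top");c=imaging.capture("scene");s=bot.get_state();print(s["t"],s["contact_force"])
cv2.imwrite("pics/f2.png",cv2.hconcat([cv2.resize(t[195:265,165:285],(480,280),interpolation=2),cv2.resize(c[155:245,260:340],(249,280),interpolation=2)]))
```

```text
True [465.55907752 -41.34672494 166.02908011] [-0.56911717  0.012482    4.58616487]
[465.56988504 -41.37070758 166.01590164] [-0.47738765  0.03849743  5.84005602]
22.7167 [0.03171546 0.05269942 0.16856789]
```

View pics/f2.png

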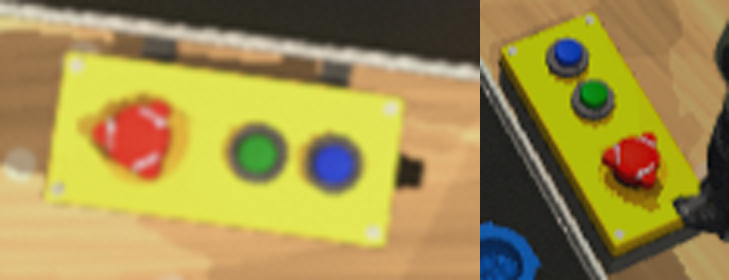

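The button stopped at the same z (166.02) with a higher threshold, so that is its hard stop. The panel looks as it did at the start, so I'm handing in.

```bash
python3 -c "
from bench import bot
print(bot.sign_off())"
```

```text
the job is handed in; nothing more can be done
None
```

The emergency-stop check is done in the order asked and was handed in at about 23 s; sign-off gives no verdict.

- **Press and latch:** With the gripper shut as a fingertip, I pushed the head until it stopped hard at z 174.8 mm (174.5 expected). With the finger off, it measured about 8 mm lower in the wrist image, so it had latched.
- **Twist and release:** I pushed the +y lobe clockwise along an arc of about 0.75 rad, with at most 6 N of side force, some of it probably from brushing the hub. The image then showed the head turned and risen. After I backed off, it was fully up with the lobe back along +y.
- **Reset:** I pressed the blue button twice. The first press held only about 6 N against the 5 N needed, so I repeated it at a higher threshold. Both stopped at z 166.02 mm, which is the full 6 mm of travel.
- **Final state:** The top and scene views of the station look the same as at the start. The moulds and tools looked undisturbed in a top view after the first reset press. The green button was never touched, and the arm is clear with about 0 N on the tool.

**Disagreements:** The wrist camera placed the blue button about 3 px off and the fingertip 1–3 mm off, so I averaged the two position fits. Force readings after each stop were lower than the thresholds that triggered it, so I relied on the stopping heights.

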